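# Draw a jack piston out of its bore with a pull hook

## Task

Take the pull hook from its wooden stand, catch with it the wire bail that lies over to one side on the piston deep in the jack cylinder, and draw the piston out gently, without forcing the hook against the bail or the bore and without touching the piston with the fingers. Set the piston down softly, standing upright in the steel tray, unhook it, and put the hook back in its stand as it was. Leave the other things on the bench alone.

Things in the scene. Friction and masses are not known exactly. Their poses are not given: they have to be found in the camera images.
- hook: Pull hook, 120 g, hanging upright in the stand. Origin: centre of the underside of its round guard (28 mm across, 5 mm thick), which rests on the stand's top; z up along the tool. Above it a square wooden handle 20 x 20 mm, z = 5 to 75 mm, faces square to x and y. Below it a straight 5 mm steel shank on the z axis, down to z = -92 mm; the hook's lowest point is at z = -94.5 mm.
- toe (a point): Tip of the hook's toe; axes as the hook. The 4.5 mm toe leaves the foot of the shank towards the hook's +x and rises slightly, from (0, -92) to (11, -87) mm (x, z of its centre line in the hook's frame). This point is the end of that line; the metal reaches 13 mm from the shank's axis.
- stand: Fixed wooden stand for the hook: foot 100 x 80 mm, top board 76 x 60 x 18 mm with its top 115 mm above the bench; hollow below the board between side walls at y = +-20 mm, open at the x ends. Origin under its centre on the bench, z up. The hook hangs with its shank within 4 mm of the origin's x, y and its toe towards the stand's +x; it comes out straight up.
- slot (a point): Centre of the slot's mouth on the stand's top, 115 mm above the bench, axes as the stand: the slot goes through the top board, 36 mm long along x and 10 mm wide along y.
- barrel: Jack cylinder: upright metal tube fixed to a red 110 x 110 x 6 mm plate on the bench. Origin under its centre on the bench, z up along the bore. Outside 62 mm, bore 44 mm in diameter, flat bore floor at z = 10 mm, open at the top at z = 115 mm.
- catches (a point): Point on the bore's axis 92 mm above the bench, axes as the barrel, midway between two spring-loaded 12 mm steel balls that stand 3 mm out of the bore wall at x = +-22 mm. The piston is drawn up between them, which takes some newtons more than its weight.
- piston: Steel piston, about 280 g, standing on the bore's floor with about 2 mm play all round: 40 mm in diameter, 30 mm high, bevelled edges. Origin: centre of its underside, z up. A swinging wire bail on its top is its only handle.
- bail_hinge (a point): Bail's hinge, on the piston's axis, 2.5 mm above its top; axes as the piston. The bail, an arch of 3.5 mm wire, swings loosely about x; its crossbar, parallel to x, is 19.5 mm from the hinge, 15.5 mm clear between the legs. It lies over against a hard stop 0.88 rad from upright (crossbar 12 mm above the hinge) to +y or -y: unmeasured, so feel or look. The toe goes under the crossbar along y.
- mouth (a point): Centre of the mouth of the bore, 115 mm above the bench; axes as the barrel.
- tray: Fixed open steel parts tray, 140 x 120 mm outside, 20 mm high, walls and floor 4 mm. Origin under its centre on the bench, z up; inner floor at z = 4 mm.
- tape: Bystander: tape measure, 70 x 36 x 66 mm; origin under its centre.
- cup: Bystander: plastic cup, 84 mm across, 110 mm high; origin under its centre.
- nut: Bystander: steel ring nut of the jack lying flat, 48 mm across, 16 mm high; origin under its centre.
Not all that is in view belongs to the job. There is more than one size of the piston; the job needs the middle-sized.

How it is judged:
By the outcome, as a careful person would: the job done as asked, in the order asked, and still so for the second after the job is handed in, with the robot touching nothing.
It also fails if it takes over 72 s, if anything falls off the work surface, if the arm or the gripper's body presses on something with over 40 N, if the wrist force passes 120 N, or if a joint passes its speed limit or range.

## Robot

A 6-joint arm with a two-finger parallel gripper is mounted at the origin on the work surface. World frame = base frame: x ahead of the robot, y to its left, z up, the work surface at z = 0. Lengths are in m, angles in rad, forces in N, time in s.
With the tool pointing down it reaches from about 0.25 to 0.775 m from the base axis. Payload 4 kg.
Tool frame: the origin (TCP) lies between the finger pads; the fingertips stand 14 mm ahead of it and the grasp point (between the pads) lies 5 mm behind it; z points along the fingers, y is the line along which they close (so a half turn about z gives the same grasp; the last joint's range is limited). The gripper opens to 94 mm and grips with 3 to 60 N. Pads are 16 mm wide; open, the fingers measure 119 mm over their backs; the gripper's body (75 mm by 177 mm) begins 78 mm behind the grasp point.
Start: joints at [1.096, 0.087, 1.371, -0, 1.684, -0.103], TCP at [0.2, 0.512, 0.22] pointing down, gripper open.
Joint ranges: [-3.1, 3.1], [-0.76, 2.03], [0.27, 2.55], [-1.08, 4.22], [0.17, 2.65], [-2.57, 2.57]. Speed limits (rad/s): [2.79, 2.79, 3.14, 3.14, 3.14, 3.14].

## Interface

Orientations are given as [roll, pitch, yaw] about the fixed x, y, z axes, in that order (R = Rz(yaw) Ry(pitch) Rx(roll)).
In Python, from bench import robot, snapshot gives the robot as it stands.
- The arm moves only by the tool carry_out, never from a script. Its argument "motion" is text: rows parted by semicolons, each of 4 numbers parted by spaces: the shift along the tool's x, y, z each as a share of 0.15 m, from -1 to 1, then the turn about the tool's z as a share of 180 degrees, from -1 to 1. A call has exactly 8 rows; each row is the pose to reach, as a shift and turn from the pose commanded when the call began, along the tool's axes at that moment, turning the shorter way round; what a row does not reach only later rows make up. A row lasts 1/10 s, in which the tool goes at most 50 mm and 8.59 degrees, less where a joint would pass 70% of its speed; a pose out of reach is approached as far as the arm can. A call with a number of a shift or a turn outside -1 to 1 is refused whole. A call with a gripper value outside its range is refused whole. "grip" is the opening, from -1 (shut) to 1 (fully open), set as the call begins (left out, the last holds). The fingers move at their own pace and stop on an object; the grip force is fixed at half the most. Time passes only in rows, so rows that repeat a pose let the fingers close, or fill a call up. It gives the time, the measured TCP pose, the force, the opening and the grip force at its end, in the units of the state.
- robot.get_obs(): the state, without advancing time (a new reading comes with each control period).
- snapshot(name): name is "scene" or "top"; returns a dict with "image" (400x640x3 uint8, red, green, blue), "fx", "fy", "cx", "cy" (pixels), "pose" (4x4, takes a point from camera to world coordinates). Camera axes: x right, y up, looking along -z (the intrinsics and any distortion apply to the point x, -y, -z); pixel columns grow to the right and rows downward; lengths in m; the calibration is good to about 2 mm. A picture is of the moment at which its call begins. There is no depth.
- robot.close_job(): hands the job in; it is judged then, once.
The state is a dict: "time": time; "joint_positions": joint angles; "qvel": joint speeds; "joint_torque": joint torques, N m; "tool_pos": TCP position; "ee_rot": TCP orientation; "wrist_force": force on the tool from outside, world axes, zero at the start; "wrist_torque": the same for the moment, N m; "width": finger opening in m; "finger_force": force on a finger pad.
Only numpy, scipy, OpenCV 4.12 (cv2) and the standard library are available. Lean on these libraries where they do the work, as an engineer would, in place of code of your own. Each camera call takes 0.05 s, during which the arm holds its last target. There are 200 camera calls.

## Working session

There is one attempt and no reset: what is moved stays moved. The work goes in short steps, Python scripts to look and compute and a tool call to move; the robot and the scene stay as the last step left them, time stands still between calls to the robot, and variables do not carry over. Pictures are saved under pics/ and viewed, at most 10 in all, crops included, and the job is handed in when it is done.

Besides the shell and the picture viewer there is one more tool, called in YAML: its name, and indented under it one key for each argument. carry_out: Moves the arm, as the interface text tells. Shift numbers are shares of 0.15 m and turn numbers shares of 180 degrees, none past 1 either way. Its arguments: {"type":"object","properties":{"motion":{"type":"string"},"grip":{"type":"number"}},"required":["motion"]}

```bash
mkdir -p pics; cat > h.py <<'E'
import numpy as np, cv2
from bench import robot, snapshot
def snap(n,f=None):
    s=snapshot(n)
    if f: cv2.imwrite('pics/'+f,s['image'][:,:,::-1])
    return s
def ray(s,u,v):
    P=np.array(s['pose']); d=P[:3,:3]@np.array([(u-s['cx'])/s['fx'],-(v-s['cy'])/s['fy'],-1]); return P[:3,3],d
def onz(s,u,v,z):
    o,d=ray(s,u,v); return o+d*(z-o[2])/d[2]
def proj(s,p):
    P=np.array(s['pose']); q=P[:3,:3].T@(np.array(p)-P[:3,3]); return s['cx']+s['fx']*q[0]/-q[2], s['cy']-s['fy']*q[1]/-q[2]
E
python3 - <<'E'
from h import *
for n in('scene','top'):
    s=snap(n,n+'0.png'); print(n,s['fx'],s['fy'],s['cx'],s['cy'],[k for k in s],np.round(s['pose'],3).tolist())
o=robot.get_obs();print(o)
E
```

```text
scene 361.7065535879721 361.7065535879721 316.9524900736974 204.15411921374965 ['image', 'fx', 'fy', 'cx', 'cy', 'pose'] [[-0.146, -0.684, 0.715, 1.133], [0.989, -0.103, 0.104, 0.091], [0.003, 0.722, 0.692, 0.591], [0.0, 0.0, 0.0, 1.0]]
top 372.08130882098743 372.08130882098743 316.9993219356118 202.10633558312108 ['image', 'fx', 'fy', 'cx', 'cy', 'pose'] [[0.018, 0.995, -0.098, 0.555], [-1.0, 0.016, -0.027, -0.019], [-0.025, 0.098, 0.995, 0.993], [0.0, 0.0, 0.0, 1.0]]
{'time': 0.1, 'joint_positions': array([ 1.09592637e+00,  8.78639947e-02,  1.37205749e+00,  2.62953406e-05,
        1.68357638e+00, -1.03112246e-01]), 'qvel': array([ 0.00122616, -0.00105881, -0.00340806, -0.00053944, -0.00057256,
        0.00077152]), 'joint_torque': array([ 1.48915555e-03, -3.41251159e+01, -3.03301978e+01,  7.19711487e-02,
        3.04840459e-02, -1.11843360e-04]), 'tool_pos': array([0.19958751, 0.51203132, 0.21845367]), 'ee_rot': array([-3.13970025e+00, -2.22097874e-04,  2.76983767e+00]), 'wrist_force': array([-0.45366071, -0.1554385 ,  0.70767454]), 'wrist_torque': array([-0.00536018, -0.02457693,  0.00021615]), 'finger_force': 0.0, 'width': 0.09398342214110968}
```

View pics/scene0.png

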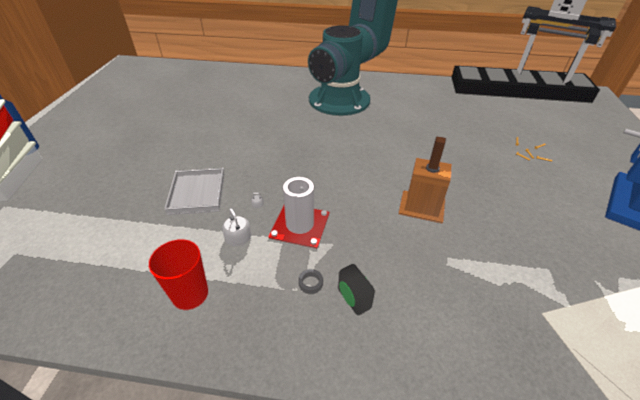

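View pics/top0.png

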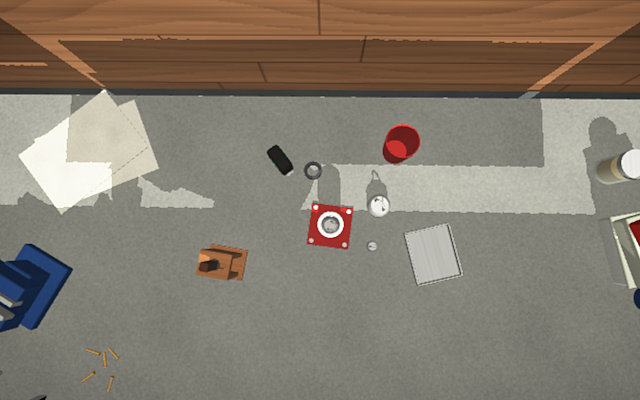

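The top view shows three things that could be the piston: the one down the bore at (331,224), a larger loose one at (378,205) and a small one at (372,245). The one in the bore is the middle size, so it is the target. The stand is at about (220,262) and the tray at (433,254). I'll check these in one close composite.

```bash
python3 - <<'E'
from h import *
t=cv2.imread('pics/top0.png'); s=cv2.imread('pics/scene0.png')
def c(im,u,v,w,h,W=400,H=300): return cv2.resize(im[v:v+h,u:u+w],(W,H),interpolation=cv2.INTER_CUBIC)
a=np.hstack([c(t,190,237,64,48),c(t,311,206,40,30)])
b=np.hstack([c(s,380,132,120,90),c(s,278,172,40,30)])
cv2.imwrite('pics/c1.png',np.vstack([a,b]))
E
```

```text
(no output)
```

View pics/c1.png

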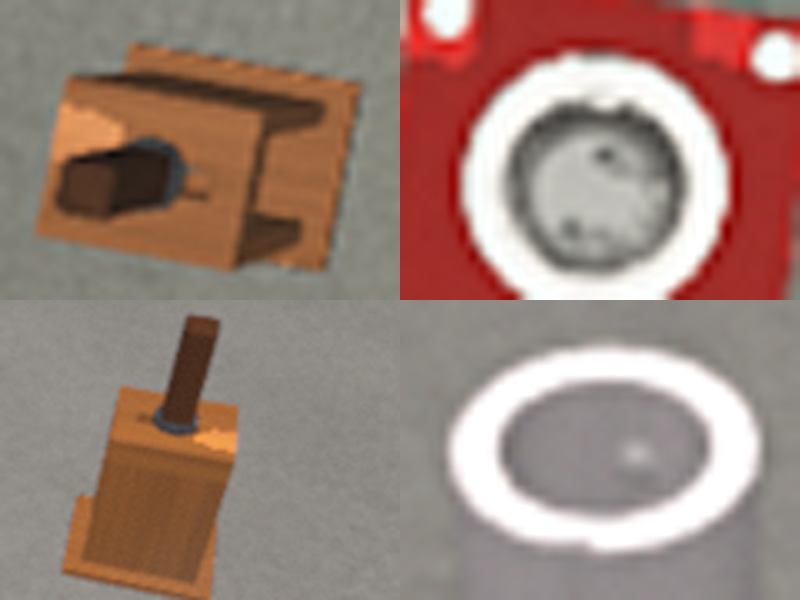

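The crop shows the hook upright in its stand, with the slot running along the long axis of the board. The bore is open from above with faint dark marks on the piston. Next I'll measure positions and enlarge the bore with more contrast.

```bash
python3 - <<'E'
from h import *
S=snapshot('scene');T=snapshot('top')
ti=T['image'];si=S['image']
hsv=cv2.cvtColor(ti,cv2.COLOR_RGB2HSV)
# barrel: red plate (top), z=6
def biggest(m):
    c,_=cv2.findContours(m.astype(np.uint8),cv2.RETR_EXTERNAL,cv2.CHAIN_APPROX_NONE); return max(c,key=cv2.contourArea)
m=((hsv[...,0]<8)|(hsv[...,0]>172))&(hsv[...,1]>150)&(hsv[...,2]>60); m[:195]=0;m[255:]=0;m[:,:295]=0;m[:,360:]=0
c=cv2.convexHull(biggest(m)); b=cv2.boxPoints(cv2.minAreaRect(c))
p=np.array([onz(T,u,v,.006) for u,v in b]);print('plate',p.round(4),p.mean(0), [np.degrees(np.arctan2(*(p[i]-p[i-1])[1::-1])) for i in range(4)])
# ring white at z=.115
m=(ti.min(2)>200); m[:206]=0;m[245:]=0;m[:,:312]=0;m[:,350:]=0
c=biggest(m);e=cv2.fitEllipse(c);print('ring',e,onz(T,*e[0],.115))
hs=cv2.cvtColor(si,cv2.COLOR_RGB2HSV)
m=(si.min(2)>190);m[:170]=0;m[202:]=0;m[:,:275]=0;m[:,322:]=0
c=biggest(m);e=cv2.fitEllipse(c);print('ringS',e,onz(S,*e[0],.115))
# tray
m=(hsv[...,1]<25)&(ti.min(2)>140); m[:215]=0;m[295:]=0;m[:,:395]=0;m[:,475:]=0
c=biggest(m);r=cv2.minAreaRect(c);b=cv2.boxPoints(r);p=np.array([onz(T,u,v,.012) for u,v in b]);print('tray',r,p.round(4),p.mean(0),[np.degrees(np.arctan2(*(p[i]-p[i-1])[1::-1])) for i in range(4)])
# stand wood board top: print mask polygon
m=(hsv[...,0]>5)&(hsv[...,0]<18)&(hsv[...,1]>110)&(hsv[...,2]>110);m[:235]=0;m[290:]=0;m[:,:185]=0;m[:,255:]=0
c=biggest(m);print('stand poly',cv2.approxPolyDP(c,2,True).reshape(-1,2).tolist())
# board corners from crop (scale 6.25)
q=[(70,78),(265,108),(235,270),(40,235)]
p=np.array([onz(T,190+x/6.25-.5,237+y/6.25-.5,.115) for x,y in q]);print('board',p.round(4),p.mean(0),[np.degrees(np.arctan2(*(p[i]-p[i-1])[1::-1])) for i in range(4)])
q=[(120,387),(238,405),(232,465),(108,442)]
p=np.array([onz(S,380+x/3.333-.5,132+y/3.333-90-.5,.115) for x,y in q]);print('boardS',p.round(4),p.mean(0))
k=24
cr=ti[212:237,318:344].astype(float); cr=np.clip((cr-40)/(215-40),0,1)**.8*255
cv2.imwrite('pics/c2.png',cv2.resize(cr.astype(np.uint8)[:,:,::-1],None,fx=22,fy=22,interpolation=cv2.INTER_CUBIC))
E
```

```text
plate [[ 0.5424  0.0327  0.006 ]
 [ 0.6503  0.021   0.006 ]
 [ 0.6381 -0.0871  0.006 ]
 [ 0.5307 -0.0744  0.006 ]] [ 0.59039791 -0.02694028  0.006     ] [np.float64(83.77237450243081), np.float64(-6.196407192820505), np.float64(-96.46360204456991), np.float64(173.21128052332406)]
ring ((330.0322570800781, 224.21444702148438), (24.6335391998291, 24.829177856445312), 176.7628936767578) [ 0.58992717 -0.02711876  0.115     ]
ringS ((298.03033447265625, 186.4019775390625), (19.288326263427734, 30.329153060913086), 88.61791229248047) [ 0.5951292  -0.02587668  0.115     ]
tray ((433.58831787109375, 253.85296630859375), (56.26826477050781, 47.2944450378418), 75.96376037597656) [[ 0.5762 -0.2211  0.012 ]
 [ 0.6083 -0.3405  0.012 ]
 [ 0.4683 -0.3731  0.012 ]
 [ 0.4367 -0.2555  0.012 ]] [ 0.52235424 -0.29756101  0.012     ] [np.float64(13.820542340711162), np.float64(-74.97826811231646), np.float64(-166.91682190915606), np.float64(105.0265748982387)]
stand poly [[201, 250], [196, 274], [227, 279], [231, 259], [231, 270], [238, 272], [233, 278], [241, 279], [246, 250], [211, 244], [210, 248], [241, 252], [240, 257], [232, 260], [229, 254]]
board [[0.5262 0.2772 0.115 ]
 [0.5164 0.2027 0.115 ]
 [0.4561 0.2115 0.115 ]
 [0.4675 0.2857 0.115 ]] [0.49155489 0.24426714 0.115     ] [np.float64(-8.21132807338429), np.float64(-97.48113855230804), np.float64(171.66647795707857), np.float64(81.28482464418262)]
boardS [[0.4615 0.2122 0.115 ]
 [0.4699 0.2871 0.115 ]
 [0.5326 0.2763 0.115 ]
 [0.5212 0.2019 0.115 ]] [0.49631316 0.24437479 0.115     ]
```

View pics/c2.png

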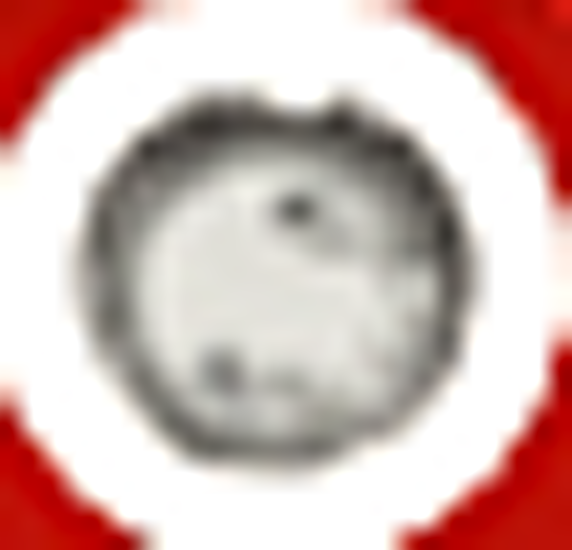

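The enlarged bore shows the bail's hinge lugs as dark marks at about (330.9,221.0) and (327.6,228.4). Faint leg traces run from them to image right, and the left side is clean, so the bail lies to image right. Now I'll compute the hinge and handle positions and the first move.

```bash
cat >> h.py <<'E'
def plan(tgt,yawdeg,frm=None):
    o=robot.get_obs(); y=o['ee_rot'][2]; p=o['tool_pos'] if frm is None else np.array(frm)
    d=np.array(tgt)-p; X=np.array([np.cos(y),np.sin(y),0]);Y=np.array([np.sin(y),-np.cos(y),0])
    t=np.degrees(y)-yawdeg; t=(t+180)%360-180   # tool z is down: + turn lowers yaw
    print('pos',p.round(4),'yaw',np.degrees(y).round(2),'shift shares',(np.array([d@X,d@Y,-d[2]])/.15).round(4),'turn',round(t/180,4))
E
python3 - <<'E'
from h import *
S=snapshot('scene');T=snapshot('top')
a=onz(T,330.9,221.0,.0425);b=onz(T,327.6,228.4,.0425);print('hinge',a,b,(a+b)/2,np.linalg.norm(a-b),np.degrees(np.arctan2(*(a-b)[1::-1])))
for n,P,pts in(('T',T,[((113,183) ,.190)]),):
    print(onz(T,190+87/6.25-.5,237+195/6.25-.5,.190), onz(T,190+160/6.25-.5,237+172/6.25-.5,.12))
print(onz(S,380+204/3.333-.5,132+25/3.333-.5,.190),onz(S,380+177/3.333-.5,132+122/3.333-.5,.12))
plan([.494,.244,.25],172.5)
E
```

```text
hinge [ 0.6010056  -0.02987074  0.0425    ] [ 0.58200603 -0.0217443   0.0425    ] [ 0.59150582 -0.02580752  0.0425    ] 0.02066452318527251 -23.157206137273963
[0.4889078  0.24406056 0.19      ] [0.49214914 0.23990607 0.12      ]
[0.49700996 0.24542821 0.19      ] [0.50074981 0.24476743 0.12      ]
pos [0.1997 0.5123 0.2191] yaw 158.69 shift shares [-2.4774 -0.9535 -0.2061] turn -0.0767
```

carry_out:
  motion: "-0.1 -0.04 -0.1 0; -0.3 -0.1 -0.2 0; -0.5 -0.2 -0.2 0; -0.7 -0.28 -0.2 0; -0.85 -0.34 -0.2 0; -1 -0.4 -0.2 0; -1 -0.4 -0.2 0; -1 -0.4 -0.2 0"
  grip: 1

```text
time: 1.1
tool_pos: [0.3184, 0.4016, 0.2506]
ee_rot: [3.14, 0.0, 2.768]
wrist_force: [0.5, 0.2, -1.0]
width: 0.0941
finger_force: 0.0
```

carry_out:
  motion: "-0.2 -0.07 0 -0.01; -0.4 -0.14 0 -0.03; -0.6 -0.21 0 -0.05; -0.8 -0.28 0 -0.077; -1 -0.35 0 -0.077; -1 -0.35 0 -0.077; -1 -0.35 0 -0.077; -1 -0.35 0 -0.077"

```text
time: 1.9
tool_pos: [0.4376, 0.2997, 0.2498]
ee_rot: [3.141, -0.0, 3.013]
wrist_force: [-0.9, -0.2, -0.5]
width: 0.094
finger_force: 0.0
```

```bash
python3 - <<'E'
from h import *
plan([.494,.244,.25],172.5)
E
```

```text
pos [0.4376 0.2997 0.2498] yaw 172.65 shift shares [-0.4206 -0.3201 -0.0013] turn 0.0009
```

carry_out:
  motion: "-0.1 -0.08 0 0; -0.2 -0.16 0 0; -0.3 -0.24 0 0; -0.42 -0.32 0 0; -0.42 -0.32 0 0; -0.42 -0.32 0 0; -0.42 -0.32 0 0; -0.42 -0.32 0 0"

```text
time: 2.7
tool_pos: [0.4939, 0.2438, 0.2497]
ee_rot: [3.141, 0.0, 3.013]
wrist_force: [0.1, 0.2, -0.2]
width: 0.0944
finger_force: 0.0
```

```bash
python3 - <<'E'
from h import *
S=snap('scene');T=snap('top')
o=robot.get_obs();print(o['tool_pos'],proj(S,o['tool_pos']),proj(T,o['tool_pos']))
s=cv2.resize(S['image'][70:220,380:500],(480,600),interpolation=cv2.INTER_CUBIC)
t=cv2.resize(T['image'][180:305,170:236],(317,600),interpolation=cv2.INTER_CUBIC)
cv2.imwrite('pics/a1.png',np.hstack([s,t])[:,:,::-1])
E
```

```text
[0.49417605 0.24352542 0.24969254] (np.float64(447.14858209441485), np.float64(111.0651742848733)) (np.float64(193.95412660197422), np.float64(267.341208675738))
```

View pics/a1.png

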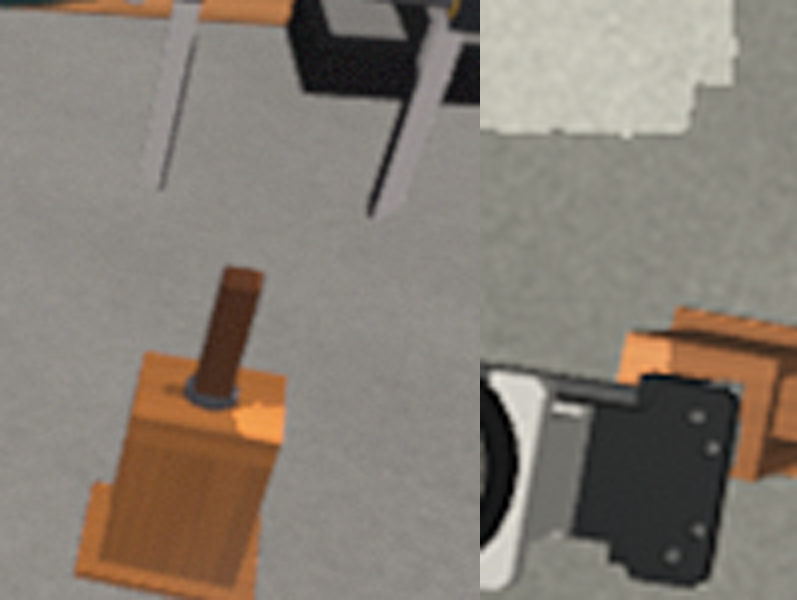

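The scene crop shows the open fingers straddling the handle, with the tips around (447,120) and the handle top at about (441,138). The alignment is good enough to descend and grip.

carry_out:
  motion: "0 0 0.15 0; 0 0 0.3 0; 0 0 0.45 0; 0 0 0.6 0; 0 0 0.665 0; 0 0 0.665 0; 0 0 0.665 0; 0 0 0.665 0"

```text
time: 3.6
tool_pos: [0.4956, 0.2433, 0.1515]
ee_rot: [3.14, 0.003, 3.012]
wrist_force: [0.7, -0.5, 0.1]
width: 0.0942
finger_force: 0.0
```

carry_out:
  motion: "0 0 0 0; 0 0 0 0; 0 0 0 0; 0 0 0 0; 0 0 0 0; 0 0 0 0; 0 0 0 0; 0 0 0 0"
  grip: -1

```text
time: 4.4
tool_pos: [0.4947, 0.2429, 0.1497]
ee_rot: [3.142, -0.0, 3.012]
wrist_force: [-0.0, -0.2, -0.6]
width: 0.0335
finger_force: 0.0
```

carry_out:
  motion: "0 0 0 0; 0 0 0 0; 0 0 0 0; 0 0 0 0; 0 0 0 0; 0 0 0 0; 0 0 0 0; 0 0 0 0"

```text
time: 5.2
tool_pos: [0.4948, 0.243, 0.1499]
ee_rot: [3.141, 0.0, 3.012]
wrist_force: [0.5, 1.4, 0.2]
width: 0.0202
finger_force: 30.0
```

carry_out:
  motion: "0 0 -0.05 0; 0 0 -0.2 0; 0 0 -0.35 0; 0 0 -0.5 0; 0 0 -0.65 0; 0 0 -0.8 0; 0 0 -0.8 0; 0 0 -0.8 0"

```text
time: 6.0
tool_pos: [0.4947, 0.2427, 0.2696]
ee_rot: [-3.141, 0.0, 3.012]
wrist_force: [-0.3, -0.2, -1.3]
width: 0.0196
finger_force: 30.0
```

```bash
python3 - <<'E'
from h import *
S=snap('scene');T=snap('top')
o=robot.get_obs();print(o['tool_pos'],o['width'],o['wrist_force'])
s=cv2.resize(S['image'][60:210,380:500],(480,600),interpolation=cv2.INTER_CUBIC)
t=cv2.resize(T['image'][230:290,185:255],(320,274),interpolation=cv2.INTER_CUBIC)
t=np.vstack([t,np.zeros((326,320,3),np.uint8)])
cv2.imwrite('pics/a2.png',np.hstack([s,t])[:,:,::-1])
E
```

```text
[0.49410076 0.24249654 0.26785158] 0.019939191807207123 [-0.28108205 -0.05125619 -1.61631188]
```

View pics/a2.png

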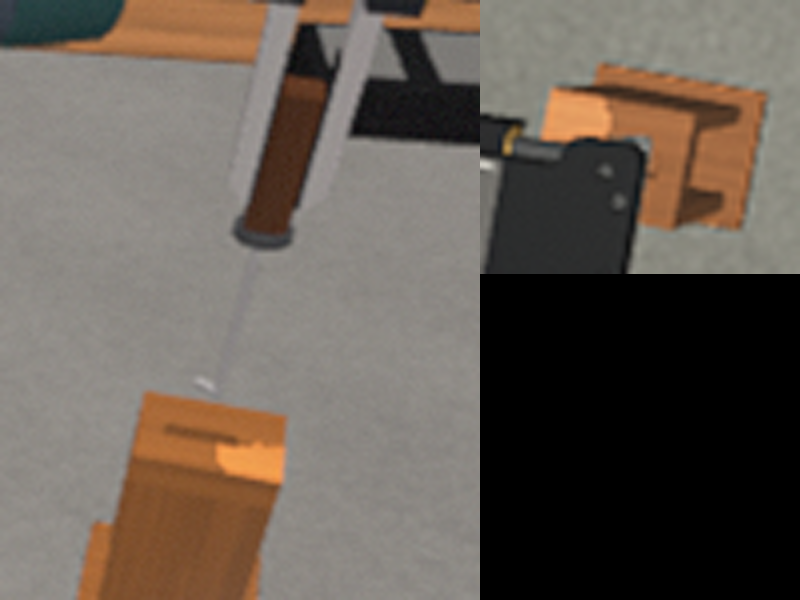

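The crop shows the hook lifted clear. Its toe points to scene image-left, which is world −y, at about (431,156). The toe heading is about −97.4° and needs to be about −113°, so I'll carry the hook over the bore and turn it about 16°.

carry_out:
  motion: "-0.03 -0.05 0 0; -0.1 -0.2 0 0; -0.18 -0.35 0 0; -0.26 -0.5 0 0; -0.34 -0.65 0 0; -0.44 -0.85 0 0; -0.44 -0.85 0 0; -0.44 -0.85 0 0"

```text
time: 6.9
tool_pos: [0.5434, 0.107, 0.2686]
ee_rot: [-3.142, -0.002, 3.01]
wrist_force: [0.6, -0.5, -1.0]
width: 0.0198
finger_force: 30.0
```

carry_out:
  motion: "-0.05 -0.1 0 0.02; -0.15 -0.3 0 0.04; -0.25 -0.5 0 0.06; -0.35 -0.7 0 0.088; -0.44 -0.85 0 0.088; -0.44 -0.85 0 0.088; -0.44 -0.85 0 0.088; -0.44 -0.85 0 0.088"

```text
time: 7.7
tool_pos: [0.5922, -0.0255, 0.2697]
ee_rot: [3.141, -0.001, 2.737]
wrist_force: [0.3, -0.2, -1.1]
width: 0.0202
finger_force: 30.0
```

```bash
python3 - <<'E'
from h import *
S=snap('scene')
plan([.5925,-.0265,.27],156.8)
p=robot.get_obs()['tool_pos'];print('foot proj',proj(S,[p[0],p[1],p[2]-.127]),'guard',proj(S,[p[0],p[1],p[2]-.035]))
s=cv2.resize(S['image'][80:200,260:340],(533,800)[0:1]+(800,),interpolation=cv2.INTER_CUBIC) if 0 else cv2.resize(S['image'][95:200,260:340],None,fx=5.5,fy=5.5,interpolation=cv2.INTER_CUBIC)
cv2.imwrite('pics/b1.png',s[:,:,::-1])
E
```

```text
pos [ 0.5922 -0.0255  0.2699] yaw 156.84 shift shares [-0.0043 -0.0054 -0.0009] turn 0.0002
foot proj (np.float64(298.0137848034844), np.float64(174.70393255405904)) guard (np.float64(296.2808333771691), np.float64(134.54096015767166))
```

View pics/b1.png

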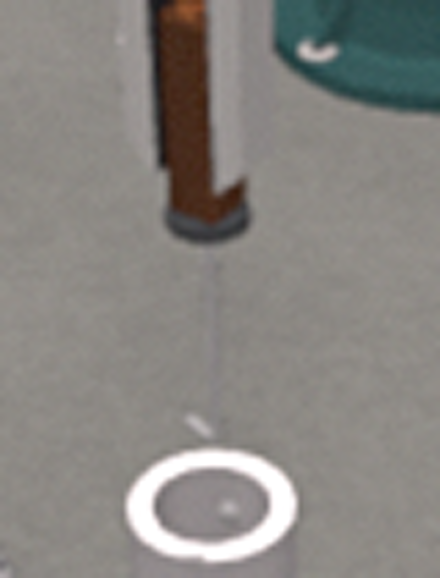

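The crop shows the hook upright over the bore: toe at about (294,170), shank foot at about (298.4,174), ring centre at (298,186). I'll measure the hook-to-barrel offset within this one view, using the guard.

```bash
python3 - <<'E'
from h import *
from scipy.optimize import least_squares
S=snapshot('scene');I=S['image'].astype(int)
sub=cv2.resize(S['image'],None,fx=6,fy=6,interpolation=cv2.INTER_CUBIC).astype(int)
p=robot.get_obs()['tool_pos'];z=.270-.0345
m=((sub.max(2)<100)&(sub[...,2]>=sub[...,0]-6)); w=np.zeros(m.shape,bool); w[128*6:140*6,286*6:308*6]=1; m&=w
c,_=cv2.findContours(m.astype(np.uint8),cv2.RETR_EXTERNAL,cv2.CHAIN_APPROX_NONE);c=max(c,key=cv2.contourArea)
x,y,W,H=cv2.boundingRect(c);print('guard box px',x/6-.42,(x+W)/6-.42,y/6-.42,(y+H)/6-.42)
def ext(cx,cy):
    t=np.linspace(0,6.28,200);P=np.array([proj(S,[cx+.014*np.cos(a),cy+.014*np.sin(a),zz]) for a in t for zz in(z,z+.005)]);return P[:,0].min(),P[:,0].max(),P[:,1].max()
obs=np.array([x/6-.42,(x+W)/6-.42,(y+H)/6-.42])
r=least_squares(lambda q:np.array(ext(*q))-obs,p[:2],diff_step=1e-4);print('hook in scene frame',r.x,r.fun,'tcp',p)
m=(sub.min(2)>190);w[:]=0;w[170*6:202*6,275*6:322*6]=1;m&=w
c,_=cv2.findContours(m.astype(np.uint8),cv2.RETR_EXTERNAL,cv2.CHAIN_APPROX_NONE);c=max(c,key=cv2.contourArea)
e=cv2.fitEllipse(c);uv=(e[0][0]/6-.42,e[0][1]/6-.42);print('ring',uv,e[1][0]/6,e[1][1]/6,onz(S,*uv,.115))
t=np.linspace(0,6.28,100);E=np.array([proj(S,[.593+.031*np.cos(a),-.026+.031*np.sin(a),.115]) for a in t],np.float32);print('expected ring for (.593,-.026)',cv2.fitEllipse(E))
E
```

```text
guard box px 289.58 305.08 131.24666666666667 139.08
hook in scene frame [ 0.59322527 -0.02325067] [-0.1954029   0.1967695  -0.01093035] tcp [ 0.59223227 -0.0255868   0.26993364]
ring (298.0045198567708, 186.4213289388021) 20.135168711344402 30.776766459147137 [ 0.59519512 -0.02591704  0.115     ]
expected ring for (.593,-.026) ((298.14532470703125, 186.0198516845703), (20.189945220947266, 30.883089065551758), 87.7420654296875)
```

carry_out:
  motion: "-0.007 0.007 0 0; -0.007 0.007 0.05 0; -0.007 0.007 0.15 0; -0.007 0.007 0.25 0; -0.007 0.007 0.35 0; -0.007 0.007 0.45 0; -0.007 0.007 0.467 0; -0.007 0.007 0.467 0"

```text
time: 8.6
tool_pos: [0.5934, -0.0265, 0.1984]
ee_rot: [-3.141, -0.002, 2.735]
wrist_force: [0.1, 0.0, -0.9]
width: 0.0201
finger_force: 30.0
```

carry_out:
  motion: "0 0 0.03 0; 0 0 0.06 0; 0 0 0.09 0; 0 0 0.12 0; 0 0 0.15 0; 0 0 0.165 0; 0 0 0.173 0; 0 0 0.173 0"

```text
time: 9.4
tool_pos: [0.5939, -0.0265, 0.1736]
ee_rot: [3.142, -0.0, 2.735]
wrist_force: [-0.4, 0.2, -1.2]
width: 0.02
finger_force: 30.0
```

```bash
python3 - <<'E'
from h import *
for i in range(4):
    snapshot('top');o=robot.get_obs();print(o['tool_pos'].round(4),o['wrist_force'].round(2),o['wrist_torque'].round(3))
E
```

```text
[ 0.594  -0.0265  0.1738] [-0.07  0.5  -1.05] [-0.021 -0.029 -0.028]
[ 0.5941 -0.0265  0.1739] [-0.13  0.62 -1.75] [0.001 0.011 0.001]
[ 0.5941 -0.0265  0.174 ] [-0.99  0.33 -1.13] [-0.047 -0.016 -0.017]
[ 0.5941 -0.0265  0.174 ] [-0.44  0.61 -0.84] [-0.029  0.009 -0.055]
```

carry_out:
  motion: "0 0 0.004 0; 0 0 0.008 0; 0 0 0.012 0; 0 0 0.016 0; 0 0 0.016 0; 0 0 0.016 0; 0 0 0.016 0; 0 0 0.016 0"

```text
time: 10.4
tool_pos: [0.594, -0.0265, 0.1714]
ee_rot: [3.141, 0.0, 2.735]
wrist_force: [-0.2, -0.7, -1.7]
width: 0.02
finger_force: 30.0
```

carry_out:
  motion: "0 0 0.003 0; 0 0 0.003 0; 0 0 0.006 0; 0 0 0.006 0; 0 0 0.008 0; 0 0 0.008 0; 0 0 0.008 0; 0 0 0.008 0"

```text
time: 11.2
tool_pos: [0.5939, -0.0265, 0.1701]
ee_rot: [3.141, -0.0, 2.735]
wrist_force: [0.8, -0.1, -0.9]
width: 0.0196
finger_force: 30.0
```

carry_out:
  motion: "0 -0.005 0 0; 0 -0.01 0 0; 0 -0.015 0 0; 0 -0.02 0 0; 0 -0.025 0 0; 0 -0.03 0 0; 0 -0.03 0 0; 0 -0.03 0 0"

```text
time: 12.0
tool_pos: [0.5922, -0.0307, 0.1701]
ee_rot: [3.141, 0.0, 2.735]
wrist_force: [0.3, 0.4, -1.8]
width: 0.02
finger_force: 30.0
```

carry_out:
  motion: "0 -0.004 0 0; 0 -0.008 0 0; 0 -0.012 0 0; 0 -0.016 0 0; 0 -0.02 0 0; 0 -0.02 0 0; 0 -0.02 0 0; 0 -0.02 0 0"

```text
time: 12.8
tool_pos: [0.591, -0.0334, 0.1701]
ee_rot: [3.141, 0.0, 2.735]
wrist_force: [-0.2, 0.1, -1.5]
width: 0.0196
finger_force: 30.0
```

carry_out:
  motion: "0 0 -0.017 0; 0 0 -0.027 0; 0 0 -0.037 0; 0 0 -0.046 0; 0 0.004 -0.056 0; 0 0.013 -0.064 0; 0 0.025 -0.071 0; 0 0.025 -0.071 0"

```text
time: 13.6
tool_pos: [0.5926, -0.0297, 0.181]
ee_rot: [3.141, 0.0, 2.736]
wrist_force: [0.2, -0.4, -0.7]
width: 0.0196
finger_force: 30.0
```

carry_out:
  motion: "0 0.01 -0.003 0; 0 0.02 -0.006 0; 0 0.03 -0.008 0; 0 0.038 -0.009 0; 0 0.038 -0.01 0; 0 0.038 -0.01 0; 0 0.038 -0.01 0; 0 0.038 -0.01 0"

```text
time: 14.4
tool_pos: [0.5947, -0.0247, 0.1822]
ee_rot: [3.142, -0.0, 2.735]
wrist_force: [0.3, -0.7, -1.2]
width: 0.0199
finger_force: 30.0
```

carry_out:
  motion: "0 0 -0.007 0; 0 0 -0.013 0; 0 0 -0.02 0; 0 0 -0.027 0; 0 0 -0.035 0; 0 0 -0.035 0; 0 0 -0.035 0; 0 0 -0.035 0"

```text
time: 15.2
tool_pos: [0.5947, -0.0247, 0.1875]
ee_rot: [3.141, -0.0, 2.735]
wrist_force: [-0.6, -0.3, -4.2]
width: 0.0195
finger_force: 30.0
```

The wrist force rose by about 3 N, which matches the piston's weight, so it's on the hook. I'll keep drawing it up gently.

carry_out:
  motion: "0 0 -0.02 0; 0 0 -0.05 0; 0 0 -0.08 0; 0 0 -0.11 0; 0 0 -0.14 0; 0 0 -0.17 0; 0 0 -0.2 0; 0 0 -0.22 0"

```text
time: 16.0
tool_pos: [0.5949, -0.0247, 0.2212]
ee_rot: [3.141, 0.001, 2.735]
wrist_force: [-0.4, 0.6, -4.1]
width: 0.0198
finger_force: 30.0
```

carry_out:
  motion: "0 0 -0.015 0; 0 0 -0.03 0; 0 0 -0.045 0; 0 0 -0.06 0; 0 0 -0.075 0; 0 0 -0.09 0; 0 0 -0.105 0; 0 0 -0.12 0"

```text
time: 16.8
tool_pos: [0.5947, -0.0247, 0.2385]
ee_rot: [3.141, -0.0, 2.735]
wrist_force: [0.5, 0.2, -5.7]
width: 0.0201
finger_force: 30.0
```

carry_out:
  motion: "0 0 -0.015 0; 0 0 -0.03 0; 0 0 -0.045 0; 0 0 -0.06 0; 0 0 -0.075 0; 0 0 -0.09 0; 0 0 -0.105 0; 0 0 -0.12 0"

```text
time: 17.6
tool_pos: [0.5947, -0.0247, 0.2568]
ee_rot: [3.141, 0.0, 2.735]
wrist_force: [1.3, 0.3, -13.2]
width: 0.0195
finger_force: 30.0
```

carry_out:
  motion: "0 0 -0.015 0; 0 0 -0.03 0; 0 0 -0.045 0; 0 0 -0.06 0; 0 0 -0.075 0; 0 0 -0.09 0; 0 0 -0.105 0; 0 0 -0.12 0"

```text
time: 18.4
tool_pos: [0.5947, -0.0247, 0.2748]
ee_rot: [3.141, 0.0, 2.735]
wrist_force: [-0.3, -0.2, -4.3]
width: 0.0201
finger_force: 30.0
```

carry_out:
  motion: "0 0 -0.02 0; 0 0 -0.05 0; 0 0 -0.08 0; 0 0 -0.12 0; 0 0 -0.16 0; 0 0 -0.2 0; 0 0 -0.24 0; 0 0 -0.24 0"

```text
time: 19.2
tool_pos: [0.5951, -0.0248, 0.3121]
ee_rot: [3.141, 0.002, 2.735]
wrist_force: [0.3, -0.0, -3.8]
width: 0.0197
finger_force: 30.0
```

carry_out:
  motion: "-0.005 -0.03 0 0; -0.015 -0.1 0 0; -0.03 -0.2 0 0; -0.045 -0.31 0 0; -0.065 -0.42 0 0; -0.08 -0.53 0 0; -0.095 -0.64 0 0; -0.11 -0.75 0 0"

```text
time: 20.0
tool_pos: [0.5649, -0.1363, 0.3106]
ee_rot: [-3.142, 0.0, 2.735]
wrist_force: [-0.1, -0.4, -4.3]
width: 0.0197
finger_force: 30.0
```

carry_out:
  motion: "-0.015 -0.11 0 0; -0.03 -0.22 0 0; -0.045 -0.33 0 0; -0.065 -0.44 0 0; -0.08 -0.55 0 0; -0.095 -0.66 0 0; -0.11 -0.75 0 0; -0.115 -0.8 0 0"

```text
time: 20.8
tool_pos: [0.5334, -0.2533, 0.3103]
ee_rot: [-3.141, -0.0, 2.734]
wrist_force: [1.0, -0.3, -4.5]
width: 0.02
finger_force: 30.0
```

carry_out:
  motion: "-0.01 -0.06 0 0; -0.02 -0.12 0 0; -0.03 -0.19 0 0; -0.04 -0.25 0 0; -0.045 -0.29 0 0; -0.049 -0.31 0 0; -0.049 -0.31 0 0; -0.049 -0.31 0 0"

```text
time: 21.6
tool_pos: [0.5223, -0.297, 0.3105]
ee_rot: [3.141, -0.0, 2.736]
wrist_force: [-0.3, 0.8, -4.6]
width: 0.0196
finger_force: 30.0
```

```bash
python3 - <<'E'
from h import *
S=snap('scene');T=snap('top')
o=robot.get_obs();print(o['tool_pos'],o['wrist_force'],proj(S,[.5224,-.2976,.004]))
s=cv2.resize(S['image'][60:220,140:240],(375,600),interpolation=cv2.INTER_CUBIC)
t=cv2.resize(T['image'][190:310,390:470],(400,600),interpolation=cv2.INTER_CUBIC)
cv2.imwrite('pics/d1.png',np.hstack([s,t])[:,:,::-1])
E
```

```text
[ 0.52232792 -0.29683504  0.31057258] [-0.2889561  -0.29970852 -3.17603637] (np.float64(195.49476748272852), np.float64(190.55094090758607))
```

View pics/d1.png

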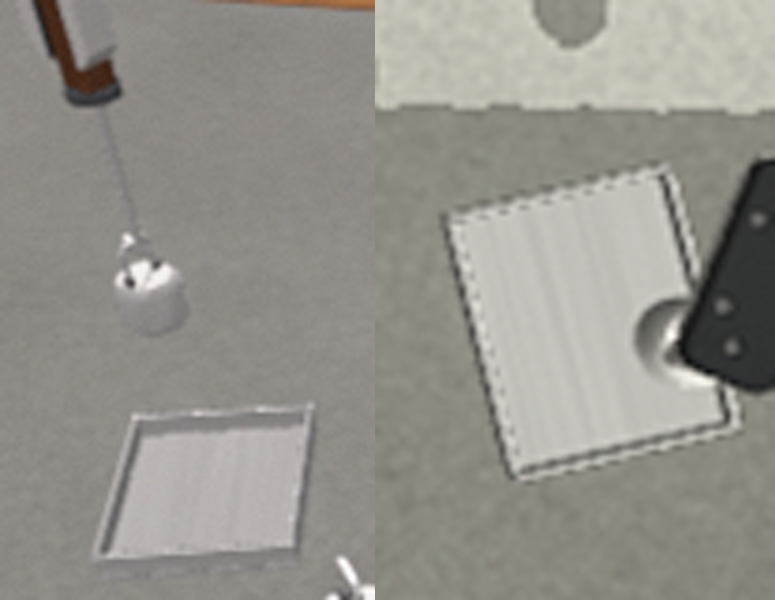

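The crop shows the piston hanging upright on the hook at about (180,139) in the scene view, above the tray's inside. Lowering now, slowly near the floor.

carry_out:
  motion: "0 0 0.03 0; 0 0 0.09 0; 0 0 0.17 0; 0 0 0.26 0; 0 0 0.35 0; 0 0 0.44 0; 0 0 0.5 0; 0 0 0.53 0"

```text
time: 22.5
tool_pos: [0.5217, -0.2969, 0.2291]
ee_rot: [3.141, -0.002, 2.735]
wrist_force: [0.4, -0.2, -4.7]
width: 0.0197
finger_force: 30.0
```

carry_out:
  motion: "0 0 0.05 0; 0 0 0.1 0; 0 0 0.15 0; 0 0 0.2 0; 0 0 0.24 0; 0 0 0.27 0; 0 0 0.29 0; 0 0 0.3 0"

```text
time: 23.3
tool_pos: [0.5222, -0.2972, 0.1857]
ee_rot: [3.141, -0.0, 2.735]
wrist_force: [-0.3, -0.5, -4.1]
width: 0.0197
finger_force: 30.0
```

carry_out:
  motion: "0 0 0.006 0; 0 0 0.012 0; 0 0 0.018 0; 0 0 0.024 0; 0 0 0.03 0; 0 0 0.036 0; 0 0 0.042 0; 0 0 0.042 0"

```text
time: 24.1
tool_pos: [0.5221, -0.2972, 0.1795]
ee_rot: [3.141, -0.0, 2.735]
wrist_force: [0.1, -0.2, -3.5]
width: 0.0197
finger_force: 30.0
```

carry_out:
  motion: "0 0 0.004 0; 0 0 0.008 0; 0 0 0.012 0; 0 0 0.016 0; 0 0 0.02 0; 0 0 0.02 0; 0 0 0.02 0; 0 0 0.02 0"

```text
time: 24.9
tool_pos: [0.5223, -0.2973, 0.177]
ee_rot: [-3.142, 0.0, 2.735]
wrist_force: [-0.7, -0.2, -1.5]
width: 0.0196
finger_force: 30.0
```

carry_out:
  motion: "0 0 0.006 0; 0 -0.015 0.009 0; 0 -0.03 0.012 0; 0 -0.045 0.017 0; 0 -0.057 0.024 0; 0 -0.063 0.033 0; 0 -0.065 0.045 0; 0 -0.065 0.045 0"

```text
time: 25.7
tool_pos: [0.5182, -0.3061, 0.1695]
ee_rot: [3.141, -0.001, 2.735]
wrist_force: [-0.4, -0.5, -1.3]
width: 0.02
finger_force: 30.0
```

carry_out:
  motion: "0 0 0.008 0; 0 0 0.015 0; 0 0 0.022 0; 0 0 0.03 0; 0 0 0.034 0; 0 0 0.034 0; 0 0 0.034 0; 0 0 0.034 0"

```text
time: 26.5
tool_pos: [0.5184, -0.3062, 0.1649]
ee_rot: [3.142, 0.0, 2.735]
wrist_force: [0.6, -0.2, -2.1]
width: 0.0202
finger_force: 30.0
```

carry_out:
  motion: "0 0.01 0 0; 0 0.02 0 0; 0 0.03 0 0; 0 0.04 0 0; 0 0.05 0 0; 0 0.058 0 0; 0 0.058 0 0; 0 0.058 0 0"

```text
time: 27.3
tool_pos: [0.5218, -0.2982, 0.1649]
ee_rot: [3.142, 0.0, 2.735]
wrist_force: [0.7, 0.0, -0.5]
width: 0.0199
finger_force: 30.0
```

carry_out:
  motion: "0 0 -0.007 0; 0 0 -0.014 0; 0 0 -0.021 0; 0 0 -0.028 0; 0 0 -0.035 0; 0 0 -0.05 0; 0 0 -0.07 0; 0 0 -0.09 0"

```text
time: 28.1
tool_pos: [0.5218, -0.2982, 0.1787]
ee_rot: [3.142, 0.0, 2.735]
wrist_force: [0.0, 0.1, -0.9]
width: 0.0195
finger_force: 30.0
```

```bash
python3 - <<'E'
from h import *
S=snap('scene')
for i in range(3):
    snapshot('scene');o=robot.get_obs();print(o['tool_pos'].round(4),o['wrist_force'].round(2))
s=cv2.resize(S['image'][130:220,150:240],(600,600),interpolation=cv2.INTER_CUBIC)
cv2.imwrite('pics/d2.png',s[:,:,::-1])
E
```

```text
[ 0.5221 -0.2984  0.1792] [ 0.29 -0.42 -2.12]
[ 0.522  -0.2983  0.1789] [-0.32 -0.29 -1.09]
[ 0.5218 -0.2983  0.1786] [ 0.98 -1.21 -1.92]
```

View pics/d2.png

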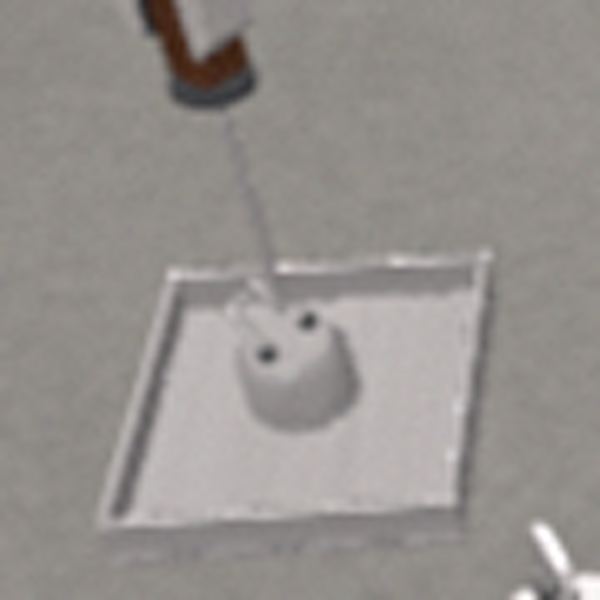

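The crop shows the piston standing upright in the tray with the bail lying to the left. The hook is inside it and the force shows only the hook's own weight. Continuing the lift.

carry_out:
  motion: "0 0 -0.02 0; 0 0 -0.05 0; 0 0 -0.1 0; 0 0 -0.2 0; 0 0 -0.32 0; 0 0 -0.46 0; 0 0 -0.6 0; 0 0 -0.6 0"

```text
time: 29.1
tool_pos: [0.5231, -0.2992, 0.274]
ee_rot: [-3.14, 0.009, 2.735]
wrist_force: [0.9, -0.4, -0.4]
width: 0.0198
finger_force: 30.0
```

```bash
python3 - <<'E'
from h import *
S=snap('scene','e1.png');T=snap('top','e1t.png')
i=cv2.imread('pics/scene0.png').astype(int)
m=S['image'][160:215,165:230].astype(int);print('tray diff px',(abs(m[:,:,::-1]-i[160:215,165:230]).max(2)>40).sum())
g=S['image'];b=np.argwhere(g[165:210,170:222].max(2)<75)+[165,170];print('dark lugs',b[:,::-1].tolist()[:12])
plan([.4947,.243,.268],172.6)
E
```

```text
tray diff px 118
dark lugs [[196, 178]]
pos [ 0.5221 -0.2984  0.2694] yaw 156.72 shift shares [1.594  3.2433 0.0091] turn -0.0882
```

carry_out:
  motion: "0.03 0.06 0 0; 0.08 0.17 0 0; 0.15 0.31 0 0; 0.22 0.45 0 0; 0.29 0.6 0 0; 0.36 0.74 0 0; 0.43 0.88 0 0; 0.48 0.98 0 0"

```text
time: 30.0
tool_pos: [0.5129, -0.1318, 0.2676]
ee_rot: [3.141, -0.002, 2.737]
wrist_force: [0.8, 0.7, -1.2]
width: 0.0197
finger_force: 30.0
```

carry_out:
  motion: "0.06 0.12 0 0; 0.12 0.24 0 0; 0.18 0.36 0 0; 0.24 0.48 0 0; 0.3 0.6 0 0; 0.36 0.73 0 0; 0.42 0.86 0 0; 0.48 0.98 0 0"

```text
time: 30.8
tool_pos: [0.5049, 0.0305, 0.2678]
ee_rot: [-3.142, -0.001, 2.736]
wrist_force: [0.1, -0.8, -1.3]
width: 0.0196
finger_force: 30.0
```

carry_out:
  motion: "0.06 0.12 0 0; 0.12 0.24 0 0; 0.18 0.36 0 0; 0.24 0.48 0 -0.02; 0.3 0.6 0 -0.04; 0.36 0.73 0 -0.06; 0.42 0.86 0 -0.088; 0.45 0.92 0 -0.088"

```text
time: 31.6
tool_pos: [0.4972, 0.1841, 0.2677]
ee_rot: [3.142, -0.001, 3.014]
wrist_force: [-0.0, -0.9, -0.9]
width: 0.0201
finger_force: 30.0
```

```bash
python3 - <<'E'
from h import *
plan([.4947,.243,.268],172.6)
E
```

```text
pos [0.4972 0.1841 0.2677] yaw 172.68 shift shares [ 0.0668  0.3871 -0.0018] turn 0.0004
```

carry_out:
  motion: "0.015 0.08 0 0; 0.03 0.16 0 0; 0.045 0.24 0 0; 0.06 0.32 0 0; 0.067 0.387 0 0; 0.067 0.387 0 0; 0.067 0.387 0 0; 0.067 0.387 0 0"

```text
time: 32.4
tool_pos: [0.4959, 0.2407, 0.2684]
ee_rot: [-3.141, 0.0, 3.011]
wrist_force: [1.0, -0.0, -1.5]
width: 0.0201
finger_force: 30.0
```

```bash
python3 - <<'E'
from h import *
for i in range(5):
    S=snapshot('scene');plan([.4947,.2428,.15],172.6)
g=S['image'][60:210,380:500]
s=cv2.resize(g,(480,600),interpolation=cv2.INTER_CUBIC)[:,:,::-1]
a=cv2.imread('pics/a2.png')[:,:480]
print('diff vs first lift: ',np.argwhere(abs(s.astype(int)-a).max(2)>60).shape, cv2.phaseCorrelate(np.float32(cv2.cvtColor(a[60:400,130:330],6)),np.float32(cv2.cvtColor(np.ascontiguousarray(s[60:400,130:330]),6))))
E
```

```text
pos [0.4959 0.2406 0.2684] yaw 172.52 shift shares [0.0099 0.0134 0.7895] turn -0.0005
pos [0.4959 0.2406 0.2685] yaw 172.51 shift shares [0.0099 0.0134 0.7898] turn -0.0005
pos [0.4959 0.2406 0.2685] yaw 172.51 shift shares [0.0099 0.0133 0.7897] turn -0.0005
pos [0.4959 0.2406 0.2685] yaw 172.51 shift shares [0.0097 0.0133 0.7898] turn -0.0005
pos [0.4959 0.2407 0.2685] yaw 172.52 shift shares [0.0097 0.0129 0.7898] turn -0.0004
diff vs first lift:  (1236, 2) ((-0.2601126081419096, -0.045936264847085795), 0.27868206787109373)
```

carry_out:
  motion: "0.009 0.013 0 0; 0.009 0.013 0 0; 0.009 0.013 0 0; 0.009 0.013 0 0; 0.009 0.013 0 0; 0.009 0.013 0 0; 0.009 0.013 0 0; 0.009 0.013 0 0"

```text
time: 33.45
tool_pos: [0.4947, 0.2432, 0.2684]
ee_rot: [3.142, 0.0, 3.012]
wrist_force: [0.1, 0.2, -1.1]
width: 0.0198
finger_force: 30.0
```

```bash
python3 - <<'E'
from h import *
S=snapshot('scene');plan([.4947,.2428,.15],172.6)
s=np.ascontiguousarray(cv2.resize(S['image'][60:210,380:500],(480,600),interpolation=cv2.INTER_CUBIC)[:,:,::-1])
a=np.ascontiguousarray(cv2.imread('pics/a2.png')[:,:480])
for n,(x0,x1,y0,y1) in dict(guard=(225,305,190,255),toe=(185,230,365,398)).items():
    r=cv2.matchTemplate(cv2.resize(s,None,fx=3,fy=3)[(y0-12)*3:(y1+12)*3,(x0-12)*3:(x1+12)*3],cv2.resize(a,None,fx=3,fy=3)[y0*3:y1*3,x0*3:x1*3],cv2.TM_CCOEFF_NORMED)
    _,v,_,l=cv2.minMaxLoc(r);print(n,v,'shift px',(l[0]-36)/12,(l[1]-36)/12)
E
```

```text
pos [0.4947 0.2432 0.2684] yaw 172.56 shift shares [-2.000e-04 -2.400e-03  7.894e-01] turn -0.0002
guard 0.9960873126983643 shift px 0.16666666666666666 0.5833333333333334
toe 0.9409328699111938 shift px -0.08333333333333333 0.25
```

The guard and toe match their first-lift image positions to within about half a pixel, so the hook is back over the slot. Lowering it in.

carry_out:
  motion: "0 0 0.04 0; 0 0 0.08 0; 0 0 0.12 0; 0 0 0.15 0; 0 0 0.18 0; 0 0 0.2 0; 0 0 0.22 0; 0 0 0.24 0"

```text
time: 34.3
tool_pos: [0.4948, 0.2432, 0.2323]
ee_rot: [3.141, 0.0, 3.012]
wrist_force: [-0.2, 0.1, -1.5]
width: 0.0196
finger_force: 30.0
```

carry_out:
  motion: "0 0 0.05 0; 0 0 0.1 0; 0 0 0.15 0; 0 0 0.21 0; 0 0 0.27 0; 0 0 0.33 0; 0 0 0.39 0; 0 0 0.43 0"

```text
time: 35.1
tool_pos: [0.4944, 0.243, 0.1666]
ee_rot: [-3.141, -0.001, 3.012]
wrist_force: [-0.1, 0.4, -1.1]
width: 0.0197
finger_force: 30.0
```

carry_out:
  motion: "0 0 0.02 0; 0 0 0.04 0; 0 0 0.06 0; 0 0 0.075 0; 0 0 0.085 0; 0 0 0.092 0; 0 0 0.098 0; 0 0 0.098 0"

```text
time: 35.9
tool_pos: [0.4947, 0.2432, 0.1532]
ee_rot: [3.142, -0.0, 3.012]
wrist_force: [-0.3, -0.4, -1.3]
width: 0.0205
finger_force: 30.0
```

carry_out:
  motion: "0 0 0.003 0; 0 0 0.006 0; 0 0 0.009 0; 0 0 0.012 0; 0 0 0.014 0; 0 0 0.014 0; 0 0 0.014 0; 0 0 0.014 0"

```text
time: 36.7
tool_pos: [0.4947, 0.2432, 0.1511]
ee_rot: [3.142, 0.0, 3.012]
wrist_force: [-1.1, -0.7, -1.7]
width: 0.0196
finger_force: 30.0
```

carry_out:
  motion: "0 0 0.002 0; 0 0 0.004 0; 0 0 0.006 0; 0 0 0.008 0; 0 0 0.008 0; 0 0 0.008 0; 0 0 0.008 0; 0 0 0.008 0"

```text
time: 37.5
tool_pos: [0.4947, 0.2432, 0.1499]
ee_rot: [3.142, 0.0, 3.012]
wrist_force: [-0.0, 0.3, -1.4]
width: 0.0198
finger_force: 30.0
```

carry_out:
  motion: "0 0 0.002 0; 0 0 0.004 0; 0 0 0.005 0; 0 0 0.005 0; 0 0 0.005 0; 0 0 0.005 0; 0 0 0.005 0; 0 0 0.005 0"

```text
time: 38.3
tool_pos: [0.4948, 0.2432, 0.1498]
ee_rot: [3.141, 0.001, 3.012]
wrist_force: [-2.5, -0.8, 5.9]
width: 0.0199
finger_force: 30.0
```

Contact: the guard is seated on the stand. Releasing.

carry_out:
  motion: "0 0 -0.003 0; 0 0 -0.003 0; 0 0 -0.003 0; 0 0 -0.003 0; 0 0 -0.003 0; 0 0 -0.003 0; 0 0 -0.003 0; 0 0 -0.003 0"

```text
time: 39.1
tool_pos: [0.4947, 0.2432, 0.1498]
ee_rot: [3.141, 0.0, 3.012]
wrist_force: [-1.8, -0.9, 4.9]
width: 0.0203
finger_force: 30.0
```

carry_out:
  motion: "0 0 0 0; 0 0 0 0; 0 0 0 0; 0 0 0 0; 0 0 0 0; 0 0 0 0; 0 0 0 0; 0 0 0 0"
  grip: 1

```text
time: 39.9
tool_pos: [0.4947, 0.2432, 0.1496]
ee_rot: [3.141, 0.0, 3.012]
wrist_force: [-0.2, -0.6, -0.8]
width: 0.0807
finger_force: 0.0
```

carry_out:
  motion: "0 0 0 0; 0 0 0 0; 0 0 -0.1 0; 0 0 -0.2 0; 0 0 -0.35 0; 0 0 -0.5 0; 0 0 -0.65 0; 0 0 -0.75 0"

```text
time: 40.7
tool_pos: [0.4955, 0.2435, 0.2661]
ee_rot: [3.139, 0.005, 3.012]
wrist_force: [0.4, -0.2, 0.4]
width: 0.0937
finger_force: 0.0
```

carry_out:
  motion: "0.2 0 -0.1 0; 0.4 0 -0.1 0; 0.6 0 -0.1 0; 0.8 0 -0.1 0; 1 0 -0.1 0; 1 0 -0.1 0; 1 0 -0.1 0; 1 0 -0.1 0"

```text
time: 41.5
tool_pos: [0.3467, 0.2625, 0.2774]
ee_rot: [3.141, 0.001, 3.011]
wrist_force: [-0.3, 0.9, -0.3]
width: 0.0946
finger_force: 0.0
```

```bash
python3 - <<'E'
from h import *
S=snap('scene');T=snap('top')
f=lambda im,u,v,w,h:cv2.resize(im[v:v+h,u:u+w],(400,300),interpolation=cv2.INTER_CUBIC)
s0=cv2.imread('pics/scene0.png')[:,:,::-1]
a=np.hstack([f(s0,380,132,120,90),f(S['image'],380,132,120,90)])
b=np.hstack([f(S['image'],140,145,120,90),f(T['image'],380,210,100,75)])
cv2.imwrite('pics/z1.png',np.vstack([a,b])[:,:,::-1])
E
```

```text
(no output)
```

View pics/z1.png

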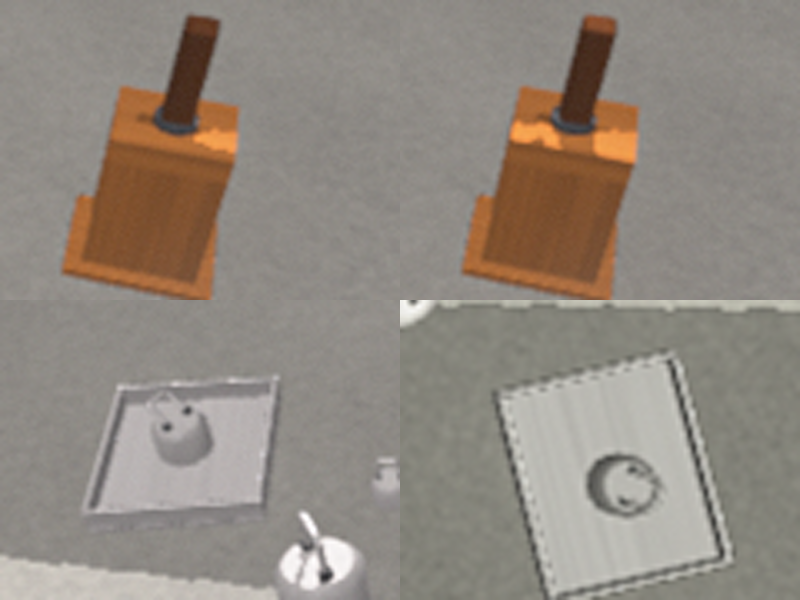

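The hook hangs upright in its stand as it did at the start. The piston stands upright and free in the tray, and the arm is clear of everything.

```bash
python3 -c "
from bench import robot
print(robot.close_job())"
```

```text
the job is handed in; nothing more can be done
None
```

The job is handed in at about 42 s of the 72 s limit: the middle-sized piston stands upright and unhooked in the steel tray, the hook is back in its stand as it was, and the arm did not go near the other things on the bench.

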